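# Set the punch's paper stop and register the pad

## Task

Get the small pad ready for hole-punching: push the punch's sliding paper stop along its rail until it clicks into the notch with the red mark, and then push the pad fully home against the back of the punch's throat and sideways up to the stop's blade, so that it lies square against both and the stop is still in the red notch. Do it all by pushing with the fingers: do not pinch the stop and do not lift the pad. Leave the glue, the marker and the pencil case as they are.

Things in the scene. Friction and masses are not known exactly. Their poses are not given: they have to be found in the camera images.
- punch: heavy-duty paper punch, fixed. Origin on the table (z = 0) on its centre line; own x points into its throat (away from the robot), y left, z up: 'punch' numbers below are mm in these axes. Grey paper table x -85 to 50, y -175 to 195, top z 30. In front of it the stop's aluminium rail along y: x -110 to -85, top z 24
- punch_head (a point): middle of the top of the slate-blue punch head, punch (71, 0, 92). The head spans x 30 to 112, y -163 to 163, z 52 to 92; below it the open throat, 22 high, ends at a dark back wall at x = 50. At its right end a raised lever, 26 thick, rises from punch (90, -173, 78) to (164, -173, 275)
- throat_back (a point): middle of the foot of the throat's back wall, against which the pad's far long edge must lie: punch (50, 0, 30); axes as the punch
- stop (a joint): paper stop on the rail, in m: 0 at the left end, grows to the right up to 0.108; punch y of its index = 165 mm - joint. Starts at 0 to 0.048. Its spring ball clicks into V notches 8 mm wide: blue 0.0165, yellow 0.060, red 0.091 (innermost). Sliding takes 2 to 3 N, leaving a notch 9 to 13 N; within 3 mm of a notch it is drawn in and centres itself, so the push force drops
- stop_index (a point): the white index line in the middle of the top of the stop's black thumb block, 64 mm above the table. The block is 32 mm along the rail (y), 30 mm across it (x) and reaches from z 25 to 63; axes as the punch
- stop_face (a point): middle of the right-hand face of the stop's blade, which the pad must touch. The blade is an aluminium strip, 5 mm thick, reaching from the thumb block over the paper table (punch x -90 to 5, z 31 to 48); its right face is in line with the index line, so in the red notch it lies at punch y = 74
- red_notch (a point): middle of the notch with the red mark, on top of the rail: punch frame (-97.5, 74, 24); the red stripe lies beside it on the paper table and on the rail's front face
- yellow_notch (a point): middle of the notch with the yellow mark (not wanted): punch frame (-97.5, 105, 24)
- blue_notch (a point): middle of the notch with the blue mark (not wanted): punch frame (-97.5, 148.5, 24)
- stop_outer (a point): middle of the ribbed left side face of the stop's thumb block (face 30 x 38 mm, 16 mm left (+y) of the index line, point at z 44): push here, to the right, to move the stop towards the red notch
- stop_inner (a point): middle of the ribbed right side face of the thumb block, 16 mm right (-y) of the index line, z 44: push here to move the stop back to the left
- pad_center (a point): centre of the loose pad of drawing cards, white, leaves on top: 105 mm along own x, 148 along own y, 16 thick, 0.15 to 0.25 kg, flat on the paper table (centre z 38). Starts right of the centre line, 30 to 40 mm short of home in x, 32 to 62 in y, turned up to 0.12 rad. Home: far long edge at the back wall, left short edge at the blade: centre at punch (-2.5, 0, 38), axes along the punch's
- glue: white glue bottle with a blue label and an orange cap, 52 mm diameter, 150 mm high, standing left of the punch; origin at the centre of its foot
- marker: yellow marker with a black cap, 22 mm diameter, 132 mm high, standing upright right of the punch; origin at the centre of its foot
- pencil_case: black pencil case, 200 x 75 x 50 mm, lying right of the punch; origin at the centre of its underside, long along its x
Things that resemble listed ones, but are neither listed nor needed, are in the scene too. What is shaped like the part that bears pad_center but blue, pink or yellow is not meant.

How it is judged:
By the outcome, as a careful person would: the job done as asked, in the order asked, and still so for the second after the job is handed in, with the robot touching nothing.
It also fails if it takes over 64 s, if anything falls off the work surface, if the arm or the gripper's body presses on something with over 40 N, if the wrist force passes 120 N, or if a joint passes its speed limit or range.

## Robot

A 7-joint arm with a two-finger parallel gripper is mounted at the origin on the work surface. World frame = base frame: x ahead of the robot, y to its left, z up, the work surface at z = 0. Lengths are in m, angles in rad, forces in N, time in s.
With the tool pointing down it reaches from about 0.4 to 0.925 m from the base axis. Payload 4.1 kg.
Tool frame: the origin (TCP) lies at the very end of the fingers, on their centre line; the grasp point (between the pads) lies 19 mm behind it (robot.grip_depth is the distance from the TCP to the grasp point, in m); z points along the fingers, y is the line along which they close (so a half turn about z gives the same grasp; the last joint's range is limited). The gripper opens to 85 mm and grips with 20 to 120 N. Pads are 22 mm wide; open, the fingers measure 114 mm over their backs; the gripper's body (76 mm by 85 mm) begins 54 mm behind the grasp point. The pads swing forward as they close: fully open they stand 13 mm farther back than shut.
Start: joints at [-1.398, 0.398, 0.045, 1.537, -0.019, 1.207, -0.051], TCP at [0.174, 0.626, 0.231] pointing down, gripper open.
Joint ranges: [-2.82, 2.82], [-0.49, 2.23], [-1.37, 1.46], [0, 2.46], [-1.36, 4.5], [0.23, 2], [-2.94, 2.94]. Speed limits (rad/s): [2.57, 2.57, 3.14, 3.14, 3.14, 3.14, 3.14].

## Interface

Orientations are given as [roll, pitch, yaw] about the fixed x, y, z axes, in that order (R = Rz(yaw) Ry(pitch) Rx(roll)).
In Python, from bench import read_state, capture, calibration, order, robot gives the robot as it stands.
- The arm moves only by the shell command python3 -m crank 'ROWS' [OPENING]. ROWS is JSON, a list of rows, each an object of numbers: "x", "y", "z": the shift along the tool's x, y, z normalised to -1 to 1, where 1 is 50 cm; "twist": the turn about the tool's z normalised to -1 to 1, where 1 is 90 degrees. A call has 1 to 12 rows; each row is the pose to reach, as a shift and turn from the pose commanded when the call began, along the tool's axes at that moment; what a row does not reach only later rows make up. A row lasts 1/10 s, in which the tool goes at most 50 mm and 8.59 degrees, less where a joint would pass 70% of its speed; a pose out of reach is approached as far as the arm can. A call with a number of a shift or a turn outside -1 to 1 is refused whole. A call with a gripper value outside its range is refused whole. OPENING is the closure, from -1 (fully open) to 1 (shut), set as the call begins (- or left out, the last holds). The fingers move at their own pace and stop on an object; the grip force is fixed at half the most. Time passes only in rows, so rows that repeat a pose let the fingers close. It gives the time, the measured TCP pose, the force, the opening and the grip force at its end, in the units of the state.
- read_state(): the state, without advancing time (a new reading comes with each control period).
- capture(name): name is "scene" or "top" or "wrist"; returns the picture (420x560x3 uint8, red, green, blue); there is no depth.
- calibration(name): a dict with "camera_matrix" (3x3 intrinsics, pixels), "extrinsics" (4x4, takes a point from camera to world coordinates); the wrist camera has in their place "mount" (4x4, takes a point from camera to tool coordinates, whose origin is the TCP and whose axes are the flange's). Camera axes: x right, y up, looking along -z (the intrinsics and any distortion apply to the point x, -y, -z); pixel columns grow to the right and rows downward; lengths in m; the calibration is good to about 2 mm. A picture is of the moment at which its call begins: read the wrist's pose just before it. calibration takes no time and is no camera call.
- order.close_job(): hands the job in; it is judged then, once.
The state is a dict: "time_s": time; "joint_pos": joint angles; "qvel": joint speeds; "tau": joint torques, N m; "tool_pos": TCP position; "eef_rot": TCP orientation; "wrist_force": force on the tool from outside, world axes, zero at the start; "wrist_torque": the same for the moment, N m; "finger_gap": finger opening in m; "gripper_force": force on a finger pad.
Only numpy, scipy, OpenCV 4.12 (cv2) and the standard library are available. Lean on these libraries where they do the work, as an engineer would, in place of code of your own. Each camera call takes 0.05 s, during which the arm holds its last target. There are 200 camera calls.

## Working session

There is one attempt and no reset: what is moved stays moved. The work goes in short steps, Python scripts to look and compute and a shell command to move; the robot and the scene stay as the last step left them, time stands still between calls to the robot, and variables do not carry over. Pictures are saved under pics/ and viewed, at most 10 in all, crops included, and the job is handed in when it is done.

```bash
mkdir -p pics; ls; python3 - <<'E'
from bench import read_state,capture,calibration,order,robot
import cv2,numpy as np
s=read_state()
print({k:np.round(v,3) for k,v in s.items()})
for n in ("scene","top"):
    c=calibration(n);print(n,np.round(c["camera_matrix"],1).tolist(),np.round(c["extrinsics"],3).tolist(),[k for k in c])
    cv2.imwrite(f"pics/{n}0.png",capture(n)[:,:,::-1])
print(calibration("wrist"))
E
```

```text
pics
{'time_s': np.float64(0.0), 'joint_pos': array([-1.398,  0.399,  0.045,  1.538, -0.019,  1.207, -0.051]), 'qvel': array([ 0.002,  0.001,  0.   ,  0.001, -0.   ,  0.001, -0.001]), 'tau': array([ 0.0000e+00, -4.7514e+01,  1.3650e+00, -2.5422e+01,  1.2000e-02,
        1.0000e-02, -0.0000e+00]), 'tool_pos': array([0.174, 0.626, 0.23 ]), 'eef_rot': array([-3.14,  0.  ,  2.87]), 'wrist_force': array([ 0.068, -0.325,  0.3  ]), 'wrist_torque': array([-0.069,  0.04 ,  0.016]), 'gripper_force': np.float64(0.0), 'finger_gap': np.float64(0.085)}
scene [[382.1, 0.0, 275.3], [0.0, 382.1, 212.3], [0.0, 0.0, 1.0]] [[0.869, -0.369, 0.329, 0.857], [0.494, 0.646, -0.582, -0.628], [0.002, 0.669, 0.743, 0.819], [0.0, 0.0, 0.0, 1.0]] ['camera_matrix', 'extrinsics']
top [[383.7, 0.0, 278.7], [0.0, 383.7, 214.6], [0.0, 0.0, 1.0]] [[-0.021, 0.997, -0.073, 0.433], [-1.0, -0.021, -0.004, -0.062], [-0.005, 0.073, 0.997, 1.11], [0.0, 0.0, 0.0, 1.0]] ['camera_matrix', 'extrinsics']
{'camera_matrix': array([[310.93642916,   0.        , 279.3502382 ],
       [  0.        , 310.93642916, 207.97708709],
       [  0.        ,   0.        ,   1.        ]]), 'mount': array([[ 1.29723212e-03,  9.52916919e-01,  3.03228729e-01,
         7.72321228e-02],
       [ 9.99997692e-01, -7.16759242e-04, -2.02559013e-03,
        -1.05393023e-03],
       [-1.71287711e-03,  3.03230656e-01, -9.52915650e-01,
        -1.41915993e-01],
       [ 0.00000000e+00,  0.00000000e+00,  0.00000000e+00,
         1.00000000e+00]])}
```

View pics/scene0.png

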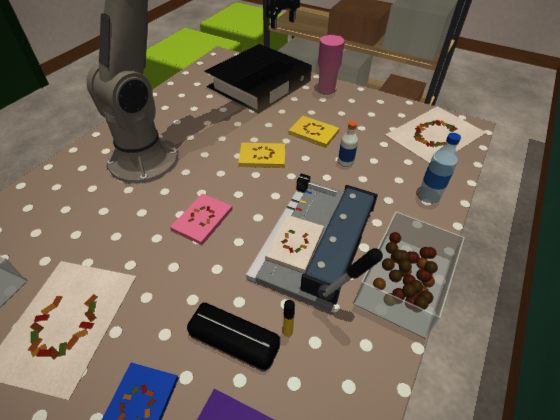

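View pics/top0.png

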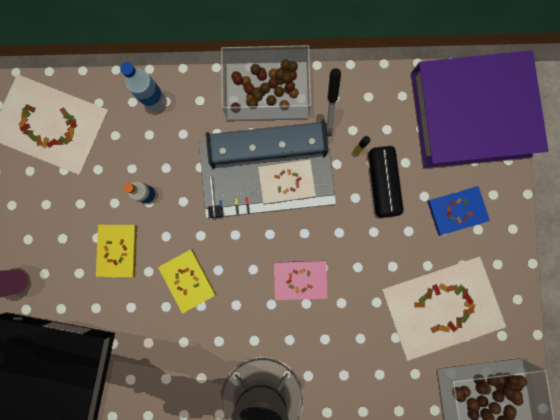

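```bash
cat > h.py <<'E'
import cv2,numpy as np
from bench import *
def ray(n,uv,z,tool=None):
    c=calibration(n)
    if n=="wrist": T=tool@c["mount"]
    else: T=c["extrinsics"]
    K=c["camera_matrix"];uv=np.atleast_2d(uv).astype(float)
    d=np.c_[(uv[:,0]-K[0,2])/K[0,0],-(uv[:,1]-K[1,2])/K[1,1],-np.ones(len(uv))]@T[:3,:3].T
    o=T[:3,3]; return o+d*((z-o[2])/d[:,2])[:,None]
def proj(n,P,tool=None):
    c=calibration(n);T=tool@c["mount"] if n=="wrist" else c["extrinsics"]
    q=(np.atleast_2d(P)-T[:3,3])@T[:3,:3];K=c["camera_matrix"]
    return np.c_[K[0,2]+K[0,0]*q[:,0]/-q[:,2],K[1,2]-K[1,1]*q[:,1]/-q[:,2]]
def toolT():
    from scipy.spatial.transform import Rotation as R
    s=read_state();T=np.eye(4);T[:3,:3]=R.from_euler('xyz',s["eef_rot"]).as_matrix();T[:3,3]=s["tool_pos"];return T
E
python3 - <<'E'
import cv2
a=cv2.imread("pics/top0.png")[115:225,195:340];cv2.imwrite("pics/crop.png",cv2.resize(a,None,fx=5.4,fy=5.4,interpolation=2))
E
```

```text
(no output)
```

View pics/crop.png

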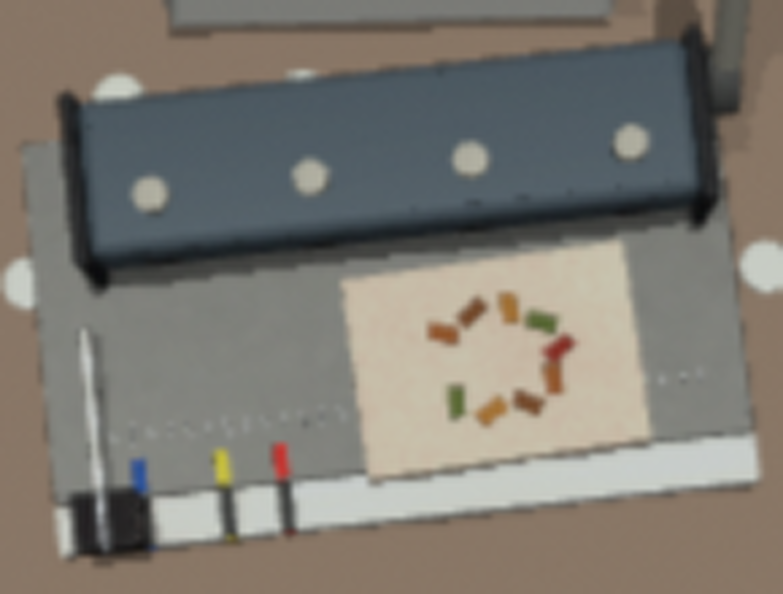

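```bash
cat >> h.py <<'E'
def fit(A,B): # 2D rigid A->B
    ca,cb=A.mean(0),B.mean(0);H=(A-ca).T@(B-cb);th=np.arctan2(H[0,1]-H[1,0],H[0,0]+H[1,1])
    R=np.array([[np.cos(th),-np.sin(th)],[np.sin(th),np.cos(th)]]);return th,R,cb-R@ca
E
python3 - <<'E'
from h import *
C=lambda p:np.array(p)/5.4-.4+[195,115]
ref=[(62,557,-110,195,24),(760,483,-110,-175,24),(756,435,-85,-175,27),(288,507,-97.5,74,24),(228,512,-97.5,105,24)]
A=np.array([r[2:4] for r in ref])/1e3
B=np.array([ray("top",C(r[:2]),r[4]/1e3)[0,:2] for r in ref])
th,R,t=fit(A,B);print(th,t,np.round((A@R.T+t-B)*1e3,1).tolist())
def pf(P):return np.round((P[:,:2]-t)@R*1e3,1)
p=ray("top",C([(342,280),(622,240),(650,438),(370,480)]),.046);q=pf(p);print(q.tolist(),q.mean(0))
p=ray("top",C([(72,497),(145,488),(152,546),(78,555)]),.063);q=pf(p);print(q.tolist(),q.mean(0))
np.savez("punch.npz",th=th,R=R,t=t)
print(proj("top",np.r_[R@[.071,0]+t,.092]))
# scene check
S=[(-97.5,74,24),(-110,-175,24),(-110,195,24),(-2,-35,46)]
for a,b,z in S: print(proj("scene",np.r_[R@[a/1e3,b/1e3]+t,z/1e3])[0].round(1),(R@[a/1e3,b/1e3]+t).round(3))
s=cv2.imread("pics/scene0.png")[160:310,240:390];cv2.imwrite("pics/crop2.png",cv2.resize(s,None,fx=4,fy=4,interpolation=2))
E
```

```text
0.0827971980777831 [ 0.63495505 -0.03601653] [[1.0, 0.5], [0.3, -0.3], [0.1, 0.0], [-0.4, 0.2], [-1.0, -0.5]]
[[15.7, 32.6], [21.5, -114.5], [-83.1, -117.5], [-89.7, 28.6]] [-33.9 -42.7]
[[-84.5, 179.5], [-83.8, 142.1], [-113.5, 141.3], [-114.2, 179.1]] [-99.  160.5]
[[266.89829453 141.70578269]]
[289.4 207.7] [0.532 0.03 ]
[244.2 274.1] [ 0.54 -0.22]
[301.5 179.9] [0.509 0.149]
[307.1 242.1] [ 0.636 -0.071]
```

View pics/crop2.png

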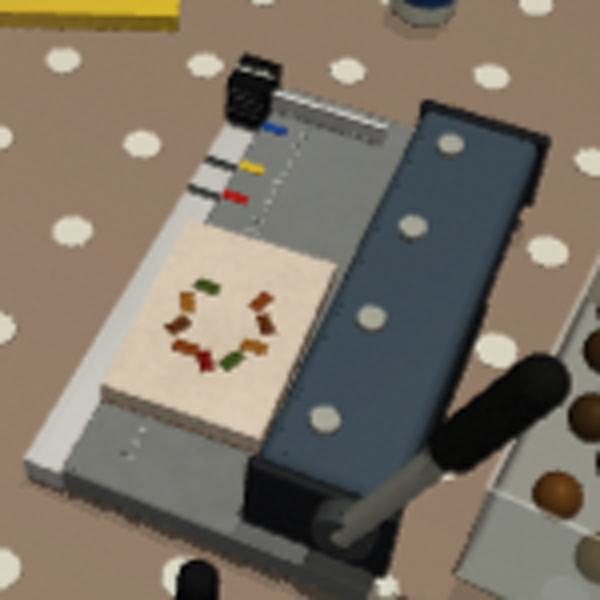

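```bash
cat >> h.py <<'E'
_d=np.load("punch.npz");R2,t2,th=_d["R"],_d["t"],float(_d["th"])
def go(px,py,z,yawp=np.pi):
    """print shift in tool units to a punch-frame target mm"""
    T=toolT();w=np.r_[R2@(np.array([px,py])/1e3)+t2,z/1e3]
    s=T[:3,:3].T@(w-T[:3,3])/.5
    y=np.arctan2(T[1,0],T[0,0]);tw=-((yawp+th-y+np.pi)%(2*np.pi)-np.pi)/(np.pi/2)
    print("shift",s.round(4),"twist",round(tw,4))
def where():
    s=read_state();T=toolT();p=(T[:2,3]-t2)@R2*1e3;f=s["wrist_force"].copy();f[:2]=f[:2]@R2
    print("t",round(s["time_s"],2),"punch",p.round(1),"z",(T[2,3]*1e3).round(1),"F",f.round(1),"gap",s["finger_gap"])
E
python3 - <<'E'
from h import *
g=ray("top",[[128,188]],.15)[0,:2]; print("glue cap",((g-t2)@R2*1e3).round())
g=ray("scene",[[352,126]],.15)[0,:2]; print("glue cap scene",((g-t2)@R2*1e3).round())
go(-97.5,206,231);go(-97.5,206,42);where()
E
```

```text
glue cap [-26. 361.]
glue cap scene [-18. 346.]
shift [-9.167e-01 -7.088e-01  1.000e-04] twist -0.2257
shift [-0.9166 -0.7081  0.3781] twist -0.2257
t 0.1 punch [-404.3  697.5] z 230.4 F [ 0.6  0.7 -0.3] gap 0.08559701158356062
```

```bash
python3 -m crank '[{"x":-0.08,"y":-0.06,"twist":-0.05},{"x":-0.16,"y":-0.12,"twist":-0.1},{"x":-0.24,"y":-0.18,"twist":-0.15},{"x":-0.32,"y":-0.24,"twist":-0.2},{"x":-0.4,"y":-0.3,"twist":-0.226},{"x":-0.48,"y":-0.36,"twist":-0.226},{"x":-0.56,"y":-0.42,"twist":-0.226},{"x":-0.64,"y":-0.48,"twist":-0.226},{"x":-0.72,"y":-0.55,"twist":-0.226},{"x":-0.8,"y":-0.62,"twist":-0.226},{"x":-0.87,"y":-0.67,"twist":-0.226},{"x":-0.917,"y":-0.709,"twist":-0.226}]' 1; python3 -c "
from h import *
where();go(-97.5,206,42)"
```

```text
t 0.1 punch [-404.3  697.5] z 230.4 F [ 0.6  0.7 -0.3] gap 0.08559701158356062
shift [-0.9166 -0.7081  0.3781] twist -0.2257invalid input at $[0]: expected keys x, y, z, twist
```

All keys are needed in every row.

```bash
python3 -m crank '[{"x":-0.08,"y":-0.06,"z":0,"twist":-0.05},{"x":-0.16,"y":-0.12,"z":0,"twist":-0.1},{"x":-0.24,"y":-0.18,"z":0,"twist":-0.15},{"x":-0.32,"y":-0.24,"z":0,"twist":-0.2},{"x":-0.4,"y":-0.3,"z":0,"twist":-0.226},{"x":-0.48,"y":-0.36,"z":0,"twist":-0.226},{"x":-0.56,"y":-0.42,"z":0,"twist":-0.226},{"x":-0.64,"y":-0.48,"z":0,"twist":-0.226},{"x":-0.72,"y":-0.55,"z":0,"twist":-0.226},{"x":-0.8,"y":-0.62,"z":0,"twist":-0.226},{"x":-0.87,"y":-0.67,"z":0,"twist":-0.226},{"x":-0.917,"y":-0.709,"z":0,"twist":-0.226}]' 1; python3 -c "
from h import *
where();go(-97.5,206,42)"
```

```text
time_s: 1.3
tool_pos: [0.5228, 0.1572, 0.2313]
eef_rot: [-3.14, 0.001, -3.063]
wrist_force: [1.0, -0.0, -0.1]
finger_gap: -0.0003
gripper_force: 0.0
t 1.3 punch [-95.8 201.8] z 231.3 F [ 1.  -0.1 -0.1] gap -0.000343920247455038
shift [0.0038 0.0089 0.3785] twist -0.0027
```

```bash
python3 - <<'E'
from h import *
T=toolT();np.save("T1.npy",T);im=capture("wrist");cv2.imwrite("pics/w1.png",im[:,:,::-1])
for n,p in dict(red=(-97.5,74,24),yel=(-97.5,105,24),padc=(-33.9,-42.7,46),idx=(-98,161,64),rfl=(-110,195,24)).items():
    print(n,proj("wrist",np.r_[R2@(np.array(p[:2])/1e3)+t2,p[2]/1e3],T).round(1))
E
```

```text
red [[168.4 178.6]]
yel [[195.5 178.6]]
padc [[ 65.7 237.8]]
idx [[240.1 186.3]]
rfl [[274.  167.5]]
```

View pics/w1.png

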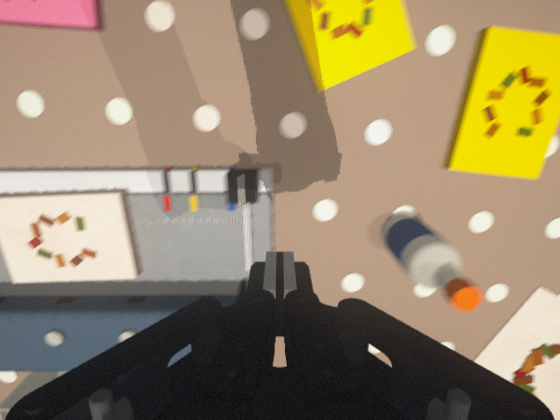

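```bash
python3 -m crank '[{"x":0.004,"y":0.01,"z":0.1,"twist":0},{"x":0.004,"y":0.01,"z":0.2,"twist":0},{"x":0.004,"y":0.01,"z":0.3,"twist":0},{"x":0.004,"y":0.01,"z":0.37,"twist":0},{"x":0.004,"y":0.01,"z":0.378,"twist":0},{"x":0.004,"y":0.01,"z":0.378,"twist":0}]' 1; python3 -c "
from h import *
where();go(-97.5,90,42)"
```

```text
time_s: 1.95
tool_pos: [0.5182, 0.1664, 0.042]
eef_rot: [-3.141, -0.002, -3.058]
wrist_force: [0.5, 0.3, -0.1]
finger_gap: -0.0002
gripper_force: 0.0
t 1.95 punch [-99.6 211.4] z 42.0 F [ 0.5  0.2 -0.1] gap -0.00023794206496434566
shift [-4.100e-03 -2.428e-01  1.000e-04] twist 0.0004
```

```bash
python3 -m crank '[{"x":-0.004,"y":-0.02,"z":0,"twist":0},{"x":-0.004,"y":-0.03,"z":0,"twist":0},{"x":-0.004,"y":-0.04,"z":0,"twist":0},{"x":-0.004,"y":-0.05,"z":0,"twist":0},{"x":-0.004,"y":-0.06,"z":0,"twist":0},{"x":-0.004,"y":-0.07,"z":0,"twist":0},{"x":-0.004,"y":-0.08,"z":0,"twist":0},{"x":-0.004,"y":-0.09,"z":0,"twist":0},{"x":-0.004,"y":-0.1,"z":0,"twist":0},{"x":-0.004,"y":-0.11,"z":0,"twist":0},{"x":-0.004,"y":-0.12,"z":0,"twist":0}]' 1; python3 - <<'E'
from h import *
where();go(-97.5,90+14.5,42)
T=toolT();im=capture("wrist");cv2.imwrite("pics/w2.png",im[:,:,::-1])
im=capture("top");cv2.imwrite("pics/t2.png",im[:,:,::-1])
E
```

```text
time_s: 3.05
tool_pos: [0.5273, 0.1118, 0.0443]
eef_rot: [3.136, 0.005, -3.055]
wrist_force: [0.1, 7.8, 5.1]
finger_gap: 0.0001
gripper_force: 4.0
t 3.05 punch [-95.  156.2] z 44.3 F [0.7 7.8 5.1] gap 6.44334307155833e-05
shift [ 0.0054 -0.1033  0.004 ] twist 0.0025
```

View pics/w2.png

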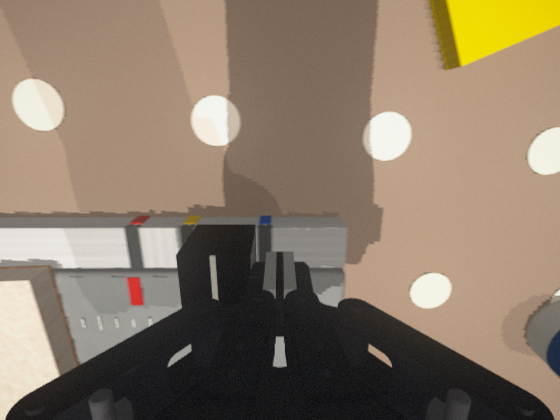

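```bash
python3 - <<'E'
from h import *
T=toolT()
for uv,z in (((213,265),.064),((135,291),.030),((266,222),.024),((256,240),.063)):
    print(uv,((ray("wrist",[uv],z,T)[0,:2]-t2)@R2*1e3).round(1))
E
```

```text
(213, 265) [-107.9  123.2]
(135, 291) [-72.8  69.4]
(266, 222) [-113.   144.9]
(256, 240) [-119.3  142.1]
```

```bash
python3 -m crank '[{"x":0,"y":-0.008,"z":0,"twist":0},{"x":0,"y":-0.016,"z":0,"twist":0},{"x":0,"y":-0.024,"z":0,"twist":0},{"x":0,"y":-0.032,"z":0,"twist":0},{"x":0,"y":-0.04,"z":0,"twist":0},{"x":0,"y":-0.048,"z":0,"twist":0},{"x":0,"y":-0.056,"z":0,"twist":0},{"x":0,"y":-0.06,"z":0,"twist":0},{"x":0,"y":-0.064,"z":0,"twist":0}]' 1; python3 - <<'E'
from h import *
where()
E
```

```text
time_s: 4.05
tool_pos: [0.5294, 0.0786, 0.0434]
eef_rot: [3.137, 0.003, -3.055]
wrist_force: [0.7, 7.2, 3.6]
finger_gap: -0.0002
gripper_force: 3.1
t 4.05 punch [-95.7 123. ] z 43.4 F [1.3 7.1 3.6] gap -0.00020356737101790884
```

```bash
python3 -m crank '[{"x":0,"y":-0.004,"z":0,"twist":0},{"x":0,"y":-0.008,"z":0,"twist":0},{"x":0,"y":-0.012,"z":0,"twist":0},{"x":0,"y":-0.016,"z":0,"twist":0},{"x":0,"y":-0.016,"z":0,"twist":0}]' 1; python3 - <<'E'
from h import *
where()
T=toolT();im=capture("wrist");cv2.imwrite("pics/w3.png",im[:,:,::-1][120:400,80:420])
E
```

```text
time_s: 4.55
tool_pos: [0.5297, 0.0668, 0.043]
eef_rot: [3.141, 0.002, -3.058]
wrist_force: [1.8, 2.1, 0.3]
finger_gap: 0.0002
gripper_force: 1.1
t 4.55 punch [-96.4 111.2] z 43.0 F [2.  2.  0.3] gap 0.00023844738705718207
```

View pics/w3.png

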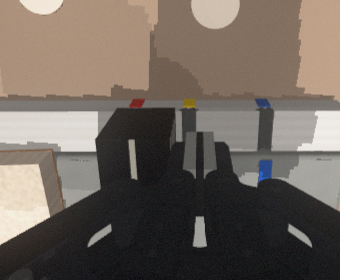

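```bash
python3 - <<'E'
from h import *
T=toolT()
for uv,z in (((212.5,275),.064),((212.5,262),.064),((217,224),.024),((345.5,288),.030),((344,228),.024),((269.5,228),.024)):
    print(uv,((ray("wrist",[uv],z,T)[0,:2]-t2)@R2*1e3).round(1))
E
```

```text
(212.5, 275) [-105.2   81. ]
(212.5, 262) [-111.5   81.4]
(217, 224) [-113.9   75.9]
(345.5, 288) [-77.4 147.9]
(344, 228) [-111.6  146. ]
(269.5, 228) [-111.6  104.8]
```

```bash
python3 -m crank '[{"x":0,"y":-0.003,"z":0,"twist":0},{"x":0,"y":-0.006,"z":0,"twist":0},{"x":0,"y":-0.006,"z":0,"twist":0}]' 1|grep force; python3 -m crank '[{"x":0,"y":-0.002,"z":0,"twist":0},{"x":0,"y":-0.002,"z":0,"twist":0}]' 1|grep -E "force|pos";python3 -m crank '[{"x":0,"y":-0.002,"z":0,"twist":0},{"x":0,"y":-0.002,"z":0,"twist":0}]' 1|grep -E "force|pos";python3 -m crank '[{"x":0,"y":-0.002,"z":0,"twist":0},{"x":0,"y":-0.002,"z":0,"twist":0}]' 1|grep -E "force|pos"; python3 -c "
from h import *
where()"
```

```text
wrist_force: [0.4, -0.1, -0.7]
gripper_force: 0.1
tool_pos: [0.5284, 0.0616, 0.0418]
wrist_force: [-1.4, -0.3, 0.2]
gripper_force: 0.0
tool_pos: [0.529, 0.0614, 0.0421]
wrist_force: [-0.2, -0.9, 0.3]
gripper_force: 0.0
tool_pos: [0.5294, 0.0608, 0.0423]
wrist_force: [-0.4, -0.2, -0.2]
gripper_force: 0.0
t 5.5 punch [-97.2 105.2] z 42.3 F [-0.4 -0.1 -0.2] gap -1.444063721831535e-05
```

```bash
python3 -m crank '[{"x":0,"y":0.03,"z":0,"twist":0},{"x":0,"y":0.03,"z":-0.08,"twist":0},{"x":0,"y":0.03,"z":-0.16,"twist":0},{"x":0.02,"y":-0.05,"z":-0.24,"twist":0},{"x":0.04,"y":-0.14,"z":-0.3,"twist":0},{"x":0.06,"y":-0.22,"z":-0.3,"twist":0},{"x":0.06,"y":-0.28,"z":-0.3,"twist":0},{"x":0.06,"y":-0.28,"z":-0.3,"twist":0}]' -1; python3 - <<'E'
from h import *
where()
T=toolT();np.save("T4.npy",T);im=capture("wrist");cv2.imwrite("pics/w4.png",im[:,:,::-1])
E
```

```text
time_s: 6.3
tool_pos: [0.511, -0.0858, 0.1933]
eef_rot: [-3.139, 0.002, -3.066]
wrist_force: [-0.2, 0.2, -0.2]
finger_gap: 0.0854
gripper_force: 0.0
t 6.3 punch [-127.6  -39.3] z 193.3 F [-0.2  0.3 -0.2] gap 0.0853715111064008
```

View pics/w4.png

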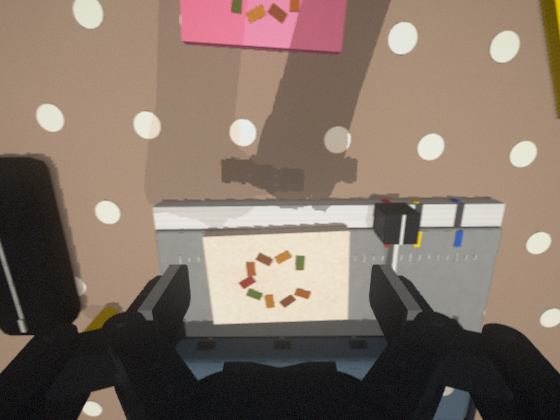

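```bash
python3 - <<'E'
from h import *
T=toolT()
for uv,z in (((403,226),.064),((417,240),.030),((458,239),.03),((154,206),.024),((502,203),.024),((205,236),.046),((349,231),.046),((347,319),.046),((214,325),.046)):
    print(uv,((ray("wrist",[uv],z,T)[0,:2]-t2)@R2*1e3).round(1))
go(-135,-42,23)
E
```

```text
(403, 226) [-100.5   78.5]
(417, 240) [-71.4 109.8]
(458, 239) [-72.4 153.2]
(154, 206) [-108.2 -167.7]
(502, 203) [-110.5  195.9]
(205, 236) [ -83.4 -111.2]
(349, 231) [-88.4  32.9]
(347, 319) [15.7 37.5]
(214, 325) [  23.2 -109.3]
shift [ 0.0158 -0.0121  0.3394] twist -0.0023
```

```bash
python3 -m crank '[{"x":0.016,"y":-0.012,"z":0.1,"twist":0},{"x":0.016,"y":-0.012,"z":0.2,"twist":0},{"x":0.016,"y":-0.012,"z":0.3,"twist":0},{"x":0.016,"y":-0.012,"z":0.34,"twist":0},{"x":0.016,"y":-0.012,"z":0.34,"twist":0}]' -1; python3 - <<'E'
from h import *
where()
go(-110,-42,23)
T=toolT();im=capture("wrist");cv2.imwrite("pics/w5.png",im[:,:,::-1])
E
```

```text
time_s: 6.85
tool_pos: [0.5007, -0.0846, 0.0188]
eef_rot: [3.139, -0.008, -3.055]
wrist_force: [-0.0, -0.4, 0.4]
finger_gap: 0.0851
gripper_force: 0.0
t 6.85 punch [-137.8  -37.3] z 18.8 F [-0.1 -0.4  0.4] gap 0.08514948410067018
shift [-0.0555 -0.0095 -0.0089] twist 0.0023
```

View pics/w5.png

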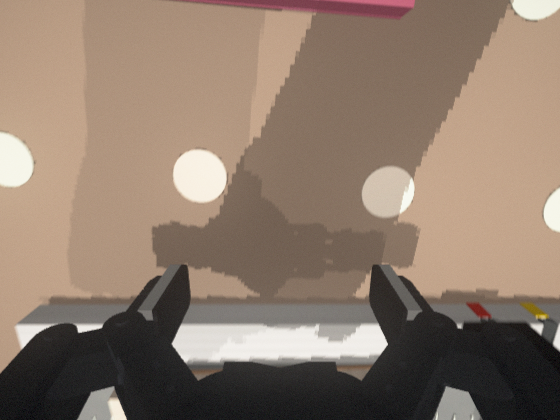

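```bash
python3 -m crank '[{"x":-0.01,"y":-0.008,"z":-0.01,"twist":0},{"x":-0.02,"y":-0.008,"z":-0.01,"twist":0},{"x":-0.03,"y":-0.008,"z":-0.01,"twist":0},{"x":-0.04,"y":-0.008,"z":-0.01,"twist":0},{"x":-0.05,"y":-0.008,"z":-0.01,"twist":0},{"x":-0.056,"y":-0.008,"z":-0.01,"twist":0},{"x":-0.056,"y":-0.008,"z":-0.01,"twist":0}]' -1; python3 - <<'E'
from h import *
where()
E
```

```text
time_s: 7.6
tool_pos: [0.5325, -0.0892, 0.0273]
eef_rot: [3.142, 0.0, -3.058]
wrist_force: [0.2, -0.2, -0.2]
finger_gap: 0.0854
gripper_force: 0.0
t 7.6 punch [-106.5  -44.5] z 27.3 F [ 0.1 -0.3 -0.2] gap 0.08535117545540358
```

```bash
python3 -m crank '[{"x":0,"y":0,"z":0.008,"twist":0},{"x":-0.008,"y":0,"z":0.008,"twist":0},{"x":-0.016,"y":0,"z":0.008,"twist":0},{"x":-0.024,"y":0,"z":0.008,"twist":0},{"x":-0.032,"y":0,"z":0.008,"twist":0},{"x":-0.04,"y":0,"z":0.008,"twist":0},{"x":-0.048,"y":0,"z":0.008,"twist":0},{"x":-0.056,"y":0,"z":0.008,"twist":0},{"x":-0.056,"y":0,"z":0.008,"twist":0}]' -1; python3 - <<'E'
from h import *
where()
T=toolT();im=capture("wrist");cv2.imwrite("pics/w6.png",im[:,:,::-1])
E
```

```text
time_s: 8.5
tool_pos: [0.5608, -0.0869, 0.0234]
eef_rot: [-3.141, 0.001, -3.058]
wrist_force: [0.2, 0.6, -0.3]
finger_gap: 0.0854
gripper_force: 0.0
t 8.5 punch [-78.1 -44.6] z 23.4 F [ 0.2  0.5 -0.3] gap 0.08540121353315298
```

View pics/w6.png

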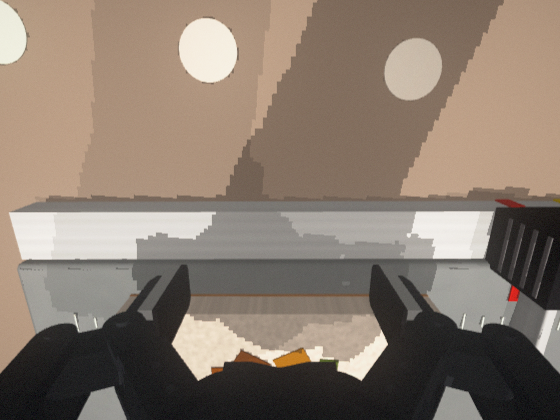

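```bash
python3 -m crank '[{"x":-0.006,"y":0,"z":0,"twist":0},{"x":-0.012,"y":0,"z":0,"twist":0},{"x":-0.018,"y":0,"z":0,"twist":0},{"x":-0.018,"y":0,"z":0,"twist":0}]' -1|grep wrist;python3 -c "
from h import *
where()";python3 -m crank '[{"x":-0.004,"y":0,"z":0,"twist":0},{"x":-0.008,"y":0,"z":0,"twist":0},{"x":-0.008,"y":0,"z":0,"twist":0}]' -1|grep wrist;python3 -c "
from h import *
where()"
```

```text
wrist_force: [-0.3, -0.3, -0.3]
t 8.95 punch [-69.3 -44.6] z 23.3 F [-0.4 -0.3 -0.3] gap 0.08557149683364444
wrist_force: [0.2, -0.0, 0.5]
t 9.25 punch [-65.6 -44.5] z 23.3 F [ 0.2 -0.   0.5] gap 0.085359971227176
```

```bash
python3 -m crank '[{"x":-0.004,"y":0,"z":0,"twist":0},{"x":-0.004,"y":0,"z":0,"twist":0}]' -1|grep wrist;python3 -m crank '[{"x":-0.004,"y":0,"z":0,"twist":0},{"x":-0.004,"y":0,"z":0,"twist":0}]' -1|grep -E "wrist";python3 -c "
from h import *
where()
im=capture('wrist');cv2.imwrite('pics/w7.png',im[:,:,::-1])"
```

```text
wrist_force: [-2.2, 0.3, 0.2]
wrist_force: [-6.4, -0.4, 4.6]
t 9.65 punch [-64.5 -44.6] z 22.9 F [-6.4  0.2  4.6] gap 0.08543089649882116
```

View pics/w7.png

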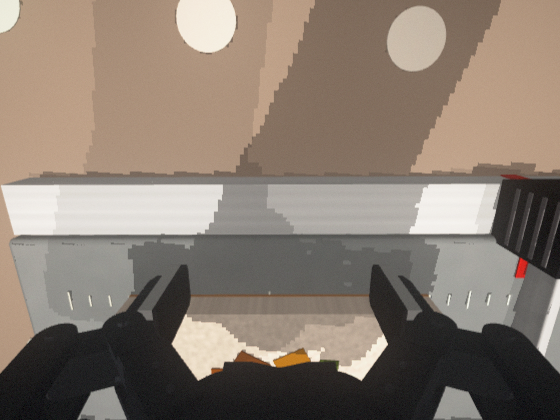

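```bash
python3 -m crank '[{"x":0.03,"y":0,"z":0,"twist":0},{"x":0.04,"y":0,"z":-0.08,"twist":0},{"x":0.04,"y":0,"z":-0.16,"twist":0},{"x":0.04,"y":0,"z":-0.24,"twist":0},{"x":0.04,"y":0,"z":-0.3,"twist":0},{"x":0.04,"y":0,"z":-0.3,"twist":0}]' 1|grep pos; python3 - <<'E'
from h import *
where()
T=toolT();im=capture("wrist");cv2.imwrite("pics/w8.png",im[:,:,::-1])
for p in [(363,141),(366,139)]: print("marker cap",((ray("top",[p],.13)[0,:2]-t2)@R2*1e3).round())
go(-12,-150,173);go(-12,-150,38)
def pad(im,T):
    hsv=cv2.cvtColor(im,cv2.COLOR_RGB2HSV);m=((hsv[...,2]>150)&(hsv[...,1]>25)&(hsv[...,1]<90)).astype(np.uint8)
    m=cv2.morphologyEx(m,cv2.MORPH_CLOSE,np.ones((15,15)));cs=cv2.findContours(m,0,2)[0]
    for c in sorted(cs,key=cv2.contourArea)[-4:]:
        ap=cv2.approxPolyDP(c,8,True)[:,0];print(cv2.contourArea(c),ap.tolist(),((ray("wrist",ap,.046,T)[:,:2]-t2)@R2*1e3).round(1).tolist())
pad(im,T)
E
```

```text
tool_pos: [0.5611, -0.0878, 0.1785]
t 10.3 punch [-77.8 -45.5] z 178.5 F [-0.   0.4  0.1] gap 0.0004450730718722674
marker cap [  36. -249.]
marker cap [  41. -257.]
shift [-0.1351 -0.2103  0.0069] twist 0.0003
shift [-0.1331 -0.2102  0.2769] twist 0.0003
46.5 [[430, 200], [437, 206]] [[-74.3, 92.2], [-68.5, 99.6]]
9597.5 [[358, 219], [185, 218], [202, 220], [208, 296], [221, 303], [245, 291], [249, 261], [278, 261], [279, 271], [280, 260], [304, 261], [322, 301], [351, 297]] [[-55.6, 27.6], [-56.3, -134.6], [-54.3, -118.8], [28.6, -119.0], [37.0, -106.2], [22.7, -81.0], [-11.4, -75.9], [-11.5, -47.4], [-0.4, -46.4], [-12.6, -45.5], [-11.5, -21.9], [34.4, -2.1], [29.6, 27.3]]
39984.5 [[398, 0], [372, 72], [348, 70], [334, 84], [338, 98], [357, 102], [348, 153], [529, 158], [498, 303], [511, 321], [500, 374], [536, 395], [559, 393], [559, 114], [539, 115], [539, 99], [559, 90], [559, 0]] [[-232.7, 43.5], [-182.4, 28.6], [-183.9, 9.1], [-173.3, -1.6], [-162.5, 2.3], [-159.4, 18.3], [-117.2, 13.8], [-113.0, 173.4], [36.5, 179.5], [58.7, 198.1], [130.3, 202.6], [161.3, 251.3], [158.2, 277.1], [-150.1, 189.2], [-149.3, 172.6], [-162.0, 169.2], [-169.0, 183.8], [-232.9, 165.6]]
60406.0 [[306, 0], [0, 0], [0, 99], [24, 99], [40, 116], [73, 277], [35, 302], [5, 302], [0, 277], [0, 358], [93, 273], [108, 274], [108, 288], [21, 379], [0, 378], [0, 419], [27, 392], [150, 323], [162, 293], [157, 260], [139, 263], [140, 248], [155, 248], [146, 159], [253, 152]] [[-232.6, -26.2], [-232.2, -258.3], [-161.3, -278.3], [-161.3, -258.4], [-147.8, -248.3], [6.8, -252.5], [36.1, -297.8], [36.2, -328.7], [6.9, -325.6], [108.6, -354.2], [2.2, -231.7], [3.3, -216.9], [19.4, -219.7], [138.5, -338.8], [137.0, -362.2], [200.2, -380.0], [157.8, -336.9], [61.9, -182.6], [25.2, -165.7], [-12.4, -166.2], [-9.0, -184.3], [-25.3, -181.0], [-25.3, -166.5], [-111.6, -163.7], [-117.9, -69.3]]
```

```bash
python3 -m crank '[{"x":-0.03,"y":-0.07,"z":0,"twist":0},{"x":-0.08,"y":-0.14,"z":0,"twist":0},{"x":-0.133,"y":-0.2,"z":0,"twist":0},{"x":-0.133,"y":-0.21,"z":0.06,"twist":0},{"x":-0.133,"y":-0.21,"z":0.14,"twist":0},{"x":-0.133,"y":-0.21,"z":0.22,"twist":0},{"x":-0.133,"y":-0.21,"z":0.26,"twist":0},{"x":-0.133,"y":-0.21,"z":0.275,"twist":0},{"x":-0.133,"y":-0.21,"z":0.275,"twist":0},{"x":-0.133,"y":-0.21,"z":0.275,"twist":0}]' 1|grep wrist; python3 - <<'E'
from h import *
where()
go(-12,-150,38)
E
```

```text
wrist_force: [-0.2, 0.5, 1.2]
t 11.35 punch [ -14.7 -150. ] z 36.6 F [-0.2  0.6  1.2] gap -8.827705694662349e-05
shift [-0.0054 -0.0001 -0.0028] twist 0.0003
```

```bash
python3 -m crank '[{"x":-0.004,"y":0.015,"z":0,"twist":0},{"x":-0.004,"y":0.025,"z":0,"twist":0},{"x":-0.004,"y":0.034,"z":0,"twist":0},{"x":-0.004,"y":0.043,"z":0,"twist":0},{"x":-0.004,"y":0.052,"z":0,"twist":0},{"x":-0.004,"y":0.061,"z":0,"twist":0},{"x":-0.004,"y":0.07,"z":0,"twist":0},{"x":-0.004,"y":0.079,"z":0,"twist":0},{"x":-0.004,"y":0.088,"z":0,"twist":0},{"x":-0.004,"y":0.097,"z":0,"twist":0},{"x":-0.004,"y":0.104,"z":0,"twist":0},{"x":-0.004,"y":0.108,"z":0,"twist":0}]' 1|grep wrist; python3 - <<'E'
from h import *
where()
E
```

```text
wrist_force: [-0.1, -3.2, 5.9]
t 12.55 punch [-13.1 -96. ] z 36.4 F [-0.4 -3.2  5.9] gap 7.492627782456768e-05
```

```bash
python3 -m crank '[{"x":0,"y":0.003,"z":0,"twist":0},{"x":0,"y":0.006,"z":0,"twist":0},{"x":0,"y":0.006,"z":0,"twist":0}]' 1|grep wrist; python3 - <<'E'
from h import *
where()
im=capture("top");cv2.imwrite("pics/t9.png",im[:,:,::-1]); im=capture("scene");cv2.imwrite("pics/s9.png",im[:,:,::-1])
E
```

```text
wrist_force: [-0.5, -3.8, 4.6]
t 12.85 punch [-13.1 -93. ] z 36.4 F [-0.8 -3.7  4.6] gap 4.4217292777520246e-05
```

```bash
for i in 1; do python3 -m crank '[{"x":0,"y":0.004,"z":0,"twist":0},{"x":0,"y":0.004,"z":0,"twist":0}]' 1|grep -E "wrist_f|pos";done; python3 -m crank '[{"x":0,"y":0.002,"z":0,"twist":0},{"x":0,"y":0.002,"z":0,"twist":0}]' 1|grep -E "wrist_f|pos"; python3 - <<'E'
from h import *
where()
E
```

```text
tool_pos: [0.6294, -0.1278, 0.0364]
wrist_force: [-0.4, -2.8, 5.3]
tool_pos: [0.6292, -0.1269, 0.0363]
wrist_force: [-0.0, -3.3, 5.7]
t 13.35 punch [-13.2 -90.1] z 36.3 F [-0.3 -3.3  5.7] gap 0.0002966658774998972
```

```bash
python3 -m crank '[{"x":0,"y":-0.006,"z":0,"twist":0},{"x":0,"y":-0.006,"z":0,"twist":0}]' 1|grep -E "wrist_f|pos"; python3 -m crank '[{"x":0,"y":0,"z":-0.006,"twist":0},{"x":0,"y":0,"z":-0.006,"twist":0}]' 1|grep -E "wrist_f|pos"; python3 - <<'E'
from h import *
where()
T=toolT();im=capture("wrist");cv2.imwrite("pics/w10.png",im[:,:,::-1])
hsv=cv2.cvtColor(im,cv2.COLOR_RGB2HSV);m=((hsv[...,2]>150)&(hsv[...,1]>25)&(hsv[...,1]<90)).astype(np.uint8)
cs=cv2.findContours(m,0,2)[0]
for c in cs:
    if cv2.contourArea(c)>800: ap=cv2.approxPolyDP(c,6,True)[:,0];print(cv2.contourArea(c),ap.tolist(),((ray("wrist",ap,.046,T)[:,:2]-t2)@R2*1e3).round(0).tolist())
E
```

```text
tool_pos: [0.6283, -0.128, 0.0349]
wrist_force: [0.2, -0.5, -0.2]
tool_pos: [0.6289, -0.1283, 0.0385]
wrist_force: [0.4, -0.4, 0.9]
t 13.75 punch [-13.6 -91.5] z 38.5 F [ 0.4 -0.4  0.9] gap -4.7057421311289824e-05
30927.0 [[311, 196], [309, 266], [319, 266], [311, 277], [320, 301], [336, 305], [350, 296], [371, 303], [392, 288], [394, 257], [412, 255], [411, 285], [401, 287], [408, 298], [385, 312], [415, 329], [436, 325], [436, 340], [448, 347], [447, 340], [474, 327], [481, 339], [461, 353], [477, 360], [472, 347], [480, 355], [508, 348], [508, 357], [515, 356], [509, 347], [559, 347], [559, 240], [544, 237], [546, 228], [533, 232], [547, 218], [559, 237], [559, 201], [547, 204], [559, 196]] [[-54.0, -78.0], [-19.0, -78.0], [-19.0, -73.0], [-13.0, -77.0], [1.0, -72.0], [3.0, -64.0], [-2.0, -57.0], [2.0, -46.0], [-7.0, -36.0], [-24.0, -37.0], [-25.0, -29.0], [-9.0, -27.0], [-7.0, -32.0], [-1.0, -28.0], [7.0, -38.0], [17.0, -22.0], [15.0, -11.0], [24.0, -10.0], [29.0, -3.0], [24.0, -4.0], [16.0, 9.0], [24.0, 14.0], [33.0, 5.0], [37.0, 14.0], [29.0, 10.0], [34.0, 15.0], [29.0, 29.0], 
[... 246 characters left out ...]
6.0, -20.0], [-107.0, 19.0], [-130.0, 12.0], [-130.0, -8.0]]
53090.0 [[330, 0], [0, 0], [0, 76], [26, 80], [43, 106], [41, 119], [27, 127], [0, 119], [0, 317], [38, 288], [59, 306], [1, 366], [0, 419], [48, 372], [68, 370], [139, 330], [132, 287], [108, 285], [97, 267], [129, 273], [100, 71], [301, 70], [297, 63]] [[-130.0, -74.0], [-130.0, -197.0], [-103.0, -204.0], [-102.0, -194.0], [-92.0, -189.0], [-87.0, -191.0], [-84.0, -198.0], [-87.0, -208.0], [10.0, -235.0], [-7.0, -211.0], [4.0, -203.0], [41.0, -242.0], [80.0, -253.0], [46.0, -218.0], [44.0, -207.0], [18.0, -165.0], [-7.0, -165.0], [-8.0, -176.0], [-18.0, -180.0], [-15.0, -165.0], [-105.0, -164.0], [-106.0, -84.0], [-109.0, -85.0]]
```

```bash
python3 -m crank '[{"x":0,"y":0.004,"z":0,"twist":0},{"x":0,"y":0.006,"z":0,"twist":0},{"x":0,"y":0.006,"z":0,"twist":0}]' 1|grep -E "wrist_f|pos"; python3 -m crank '[{"x":0,"y":0.002,"z":0,"twist":0},{"x":0,"y":0.002,"z":0,"twist":0}]' 1|grep -E "wrist_f|pos"; python3 -c "
from h import *
where()"
```

```text
tool_pos: [0.6288, -0.1261, 0.0387]
wrist_force: [0.6, -0.5, 0.5]
tool_pos: [0.6287, -0.1255, 0.0388]
wrist_force: [0.6, 0.5, 0.2]
t 14.3 punch [-13.6 -88.6] z 38.8 F [0.6 0.5 0.2] gap 0.00023656238689618824
```

```bash
python3 -m crank '[{"x":0,"y":0.002,"z":0,"twist":0},{"x":0,"y":0.002,"z":0,"twist":0}]' 1|grep -E "wrist_f|pos"; python3 -c "
from h import *
where()"
```

```text
tool_pos: [0.6286, -0.1244, 0.0388]
wrist_force: [-0.7, -1.1, -0.8]
t 14.5 punch [-13.6 -87.6] z 38.8 F [-0.8 -1.  -0.8] gap -0.00011859645052121697
```

```bash
python3 -m crank '[{"x":0,"y":0.002,"z":0,"twist":0},{"x":0,"y":0.002,"z":0,"twist":0}]' 1|grep -E "wrist_f|pos"; python3 -m crank '[{"x":0,"y":0.001,"z":0,"twist":0},{"x":0,"y":0.001,"z":0,"twist":0}]' 1|grep -E "wrist_f|pos"
```

```text
tool_pos: [0.6286, -0.1233, 0.0388]
wrist_force: [-0.4, -1.1, -0.5]
tool_pos: [0.6286, -0.1228, 0.0388]
wrist_force: [-0.3, -0.9, -0.2]
```

```bash
python3 -m crank '[{"x":0,"y":0.001,"z":0,"twist":0},{"x":0,"y":0.001,"z":0,"twist":0}]' 1|grep -E "wrist_f|pos"; python3 -c "
from h import *
where()"
```

```text
tool_pos: [0.6285, -0.1223, 0.0388]
wrist_force: [-0.2, -0.9, 0.0]
t 15.1 punch [-13.6 -85.5] z 38.8 F [-0.3 -0.9  0. ] gap -0.00016589047072138608
```

```bash
python3 -m crank '[{"x":0,"y":0.002,"z":0,"twist":0},{"x":0,"y":0.002,"z":0,"twist":0}]' 1|grep -E "wrist_f|pos"
```

```text
tool_pos: [0.6287, -0.122, 0.0389]
wrist_force: [1.4, -1.5, -0.2]
```

```bash
python3 -m crank '[{"x":0,"y":0.002,"z":0,"twist":0},{"x":0,"y":0.002,"z":0,"twist":0}]' 1|grep -E "wrist_f|pos"; python3 -c "
from h import *
where()
cv2.imwrite('pics/s11.png',capture('scene')[:,:,::-1])
T=toolT();im=capture('wrist');cv2.imwrite('pics/w11.png',im[:,:,::-1]);np.save('T11.npy',T)
hsv=cv2.cvtColor(im,cv2.COLOR_RGB2HSV);m=((hsv[...,2]>150)&(hsv[...,1]>25)&(hsv[...,1]<90)).astype(np.uint8)
for r in (205,220,235,250):
    c=np.where(m[r,285:])[0]+285; print(r,c[0],((ray('wrist',[(c[0],r)],.046,T)[0,:2]-t2)@R2*1e3).round(1))
"
```

```text
tool_pos: [0.6288, -0.1218, 0.0391]
wrist_force: [1.3, -3.8, -1.6]
t 15.5 punch [-13.3 -84.9] z 39.1 F [ 1.  -3.8 -1.6] gap 2.646620035781442e-05
205 305 [-49.3 -74. ]
220 304 [-42.1 -74.3]
235 304 [-34.6 -74.1]
250 306 [-26.9 -73. ]
```

```bash
python3 -m crank '[{"x":0,"y":-0.02,"z":0,"twist":0},{"x":0,"y":-0.04,"z":-0.04,"twist":0},{"x":0,"y":-0.04,"z":-0.12,"twist":0},{"x":0.02,"y":-0.02,"z":-0.2,"twist":0},{"x":0.1,"y":0.04,"z":-0.26,"twist":0},{"x":0.17,"y":0.1,"z":-0.3,"twist":0},{"x":0.2,"y":0.13,"z":-0.3,"twist":0},{"x":0.2,"y":0.13,"z":-0.3,"twist":0},{"x":0.2,"y":0.13,"z":-0.3,"twist":0}]' -1|grep wrist; cat > look.py <<'E'
from h import *
import sys
where()
T=toolT();im=capture("wrist");cv2.imwrite(f"pics/{sys.argv[1]}.png",im[:,:,::-1])
hsv=cv2.cvtColor(im,cv2.COLOR_RGB2HSV).astype(int)
P=lambda uv,z:((ray("wrist",uv,z,T)[:,:2]-t2)@R2*1e3).round(1)
def pp(x,y,z): return proj("wrist",np.r_[R2@(np.array([x,y])/1e3)+t2,z/1e3],T)[0]
# near edge, right edge of the pad: strongest gradient along scan lines; stripes: coloured blobs
g=cv2.GaussianBlur(cv2.cvtColor(im,cv2.COLOR_RGB2GRAY),(3,3),0).astype(float)
def edge(a,b,z): # a->b punch mm, strongest edge
    A,B=pp(*a,z),pp(*b,z);n=200;l=A+(B-A)*np.linspace(0,1,n)[:,None]
    v=cv2.remap(g.astype(np.float32),l[:,0].astype(np.float32)[None],l[:,1].astype(np.float32)[None],1)[0]
    d=np.convolve(v,[1]*4+[-1]*4,'same');i=np.abs(d).argmax();return P([l[i]],z)[0],round(d[i])
for y in (-65,-40,-15,10,35,55): print("near",edge((-75,y),(-40,y),46))
for x in (-45,-30,-15,0): print("right",edge((x,-100),(x,-55),46))
for x in (-45,-30,-15,0): print("left",edge((x,55),(x,95),46))
for nm,lo,hi in (("red",170,180),("yellow",20,34),("blue",105,125)):
    h=hsv[...,0];m=((((h>=lo)&(h<=hi))|((nm=="red")&(h<4)))&(hsv[...,1]>150)&(hsv[...,2]>60)).astype(np.uint8)
    n,_,st,ce=cv2.connectedComponentsWithStats(m)
    for k in range(1,n):
        q=P([ce[k]],.03)[0]
        if st[k,4]>12 and -125<q[0]<-55 and 50<q[1]<165: print(nm,ce[k].round(1),st[k,4],q)
# index line on the dark block, z 64
for x in (-104,-98,-92):
    A=[pp(x,y,64) for y in np.arange(58,94,.5)];l=np.array(A,np.float32)
    v=cv2.remap(g.astype(np.float32),l[None,:,0],l[None,:,1],1)[0];print("index",58+.5*v.argmax(),v.max().round(),np.median(v))
E
python3 look.py w12
```

```text
wrist_force: [-0.7, 0.8, 1.0]
t 16.5 punch [-113.8  -17. ] z 189.0 F [-0.6  0.8  1. ] gap 0.08566564289764309
near (array([-24454.1,   7449.3]), -676)
near (array([-24454.1,   3442. ]), -682)
near (array([-24454.1,   -565.2]), -678)
near (array([-24454.1,  -4572.4]), -693)
near (array([-24454.1,  -8579.6]), -689)
near (array([-24454.1, -11785.4]), -680)
right (array([-23652.7,   5846.4]), -675)
right (array([-26057. ,   5846.4]), -684)
right (array([-28461.3,   5846.4]), -675)
right (array([-30865.6,   5846.4]), -681)
left (array([-23652.7, -11785.4]), 900)
left (array([-26057. , -11785.4]), 908)
left (array([-28461.3, -11785.4]), 894)
left (array([-30865.6, -11785.4]), 896)
red [364.3 235.5] 14 [-65.5  71.8]
yellow [394.4 191.1] 17 [-113.5   97.8]
yellow [396.5 229.8] 95 [-72.  104.8]
blue [437.7 229.6] 87 [-72.3 147.7]
index 93.5 224.0 60.751953
index 73.5 214.0 61.00586
index 73.0 217.0 61.05078
```

```bash
sed -i 's/return P(\[l\[i\]\],z)\[0\]/return P([l[i]],z\/1e3)[0]/; s/i=np.abs(d).argmax()/d[:8]=0;d[-8:]=0;i=np.abs(d).argmax()/' look.py; python3 look.py w13
```

```text
t 16.55 punch [-113.4  -18. ] z 188.8 F [ 0.   0.5 -0.4] gap 0.08561214861592481
near (array([-53.1, -65. ]), 97)
near (array([-53.1, -40. ]), 100)
near (array([-53.3, -15. ]), 102)
near (array([-54.,  10.]), 109)
near (array([-54.2,  35. ]), 118)
near (array([-54.2,  55. ]), 118)
right (array([-45., -74.]), 98)
right (array([-30. , -74.2]), 95)
right (array([-15. , -74.2]), 94)
right (array([  0., -74.]), 102)
left (array([-45. ,  78.5]), -91)
left (array([-30. ,  76.5]), -151)
left (array([-15. ,  76.3]), -184)
left (array([ 0. , 76.7]), -173)
red [365.7 234.9] 16 [-65.7  71.9]
yellow [395.5 190.4] 19 [-113.8   97.5]
yellow [398.  229.5] 95 [-71.9 104.9]
blue [439.5 229. ] 89 [-72.6 148. ]
index 93.5 225.0 60.1709
index 73.0 215.0 61.385742
index 73.5 213.0 60.79883
```

```bash
python3 -c "
from h import *
go(-84,-20,24)"; python3 -m crank '[{"x":-0.03,"y":-0.004,"z":0.1,"twist":0},{"x":-0.06,"y":-0.004,"z":0.2,"twist":0},{"x":-0.06,"y":-0.004,"z":0.28,"twist":0},{"x":-0.06,"y":-0.004,"z":0.32,"twist":0},{"x":-0.06,"y":-0.004,"z":0.328,"twist":0},{"x":-0.06,"y":-0.004,"z":0.328,"twist":0},{"x":-0.06,"y":-0.004,"z":0.328,"twist":0}]' -1|grep wrist;python3 -c "
from h import *
where();go(-68,-20,24)"
```

```text
shift [-0.0585 -0.0028  0.3292] twist 0.0002
wrist_force: [0.1, 0.3, 0.7]
t 17.3 punch [-82.1 -21.3] z 26.0 F [0.1 0.3 0.7] gap 0.08551936141020182
shift [-0.0283  0.0026  0.004 ] twist -0.0001
```

```bash
python3 -m crank '[{"x":-0.008,"y":0,"z":0.004,"twist":0},{"x":-0.016,"y":0,"z":0.004,"twist":0},{"x":-0.024,"y":0,"z":0.004,"twist":0},{"x":-0.03,"y":0,"z":0.004,"twist":0},{"x":-0.03,"y":0,"z":0.004,"twist":0}]' -1|grep wrist;python3 -m crank '[{"x":-0.004,"y":0,"z":0,"twist":0},{"x":-0.004,"y":0,"z":0,"twist":0}]' -1|grep -E "wrist_f";python3 -c "
from h import *
where()"
```

```text
wrist_force: [-0.5, -0.7, -0.0]
wrist_force: [-0.5, -0.8, 0.5]
t 18.0 punch [-66.4 -20.5] z 22.8 F [-0.6 -0.8  0.5] gap 0.08561461402086816
```

```bash
python3 -m crank '[{"x":-0.004,"y":0,"z":0,"twist":0},{"x":-0.004,"y":0,"z":0,"twist":0}]' -1|grep -E "wrist_f";python3 -c "
from h import *
where()"
```

```text
wrist_force: [-0.5, -0.2, -0.2]
t 18.2 punch [-64.7 -20.6] z 22.7 F [-0.6 -0.2 -0.2] gap 0.08518633543013783
```

```bash
python3 -m crank '[{"x":-0.004,"y":0,"z":0,"twist":0},{"x":-0.004,"y":0,"z":0,"twist":0}]' -1|grep -E "wrist_f";python3 -m crank '[{"x":-0.004,"y":0,"z":0,"twist":0},{"x":-0.004,"y":0,"z":0,"twist":0}]' -1|grep -E "wrist_f";python3 -c "
from h import *
where()"
```

```text
wrist_force: [-4.7, -1.0, 3.6]
wrist_force: [-7.9, 0.3, 5.5]
t 18.6 punch [-64.6 -20.4] z 22.1 F [-7.9  0.9  5.5] gap 0.08505550865738645
```

```bash
python3 -m crank '[{"x":0.02,"y":0,"z":0,"twist":0},{"x":0.04,"y":0,"z":-0.02,"twist":0},{"x":0.06,"y":0,"z":-0.1,"twist":0},{"x":0.08,"y":0,"z":-0.2,"twist":0},{"x":0.1,"y":0,"z":-0.3,"twist":0},{"x":0.1,"y":0,"z":-0.334,"twist":0},{"x":0.1,"y":0,"z":-0.334,"twist":0},{"x":0.1,"y":0,"z":-0.334,"twist":0}]' 1|grep wrist;python3 look.py w14
```

```text
wrist_force: [-0.3, 0.0, -0.1]
t 19.4 punch [-110.6  -20.5] z 190.3 F [-0.3  0.1 -0.1] gap 9.983323390215912e-05
near (array([-53.8, -65. ]), 103)
near (array([-54., -40.]), 100)
near (array([-50.5, -15. ]), -133)
near (array([-54.5,  10. ]), 101)
near (array([-54.9,  35. ]), 102)
near (array([-54.9,  55. ]), 106)
right (array([-45. , -73.8]), 102)
right (array([-30., -74.]), 96)
right (array([-15. , -73.8]), 98)
right (array([ -0. , -59.7]), -194)
left (array([-45. ,  79.1]), -99)
left (array([-30. ,  79.3]), -85)
left (array([-15. ,  78.9]), -91)
left (array([-0. , 79.3]), -98)
red [368.4 230.8] 18 [-66.7  72.2]
yellow [398.6 186.9] 18 [-113.8   98.2]
yellow [400.6 225.8] 90 [-72.3 105.2]
blue [441.9 225.1] 86 [-73.1 148. ]
index 93.5 233.0 67.33594
index 73.5 227.0 67.78125
index 73.0 215.0 68.13623
```

```bash
python3 -m crank '[{"x":-0.03,"y":-0.07,"z":0,"twist":0},{"x":-0.12,"y":-0.14,"z":0.02,"twist":0},{"x":-0.2,"y":-0.17,"z":0.04,"twist":0},{"x":-0.208,"y":-0.17,"z":0.12,"twist":0},{"x":-0.208,"y":-0.17,"z":0.2,"twist":0},{"x":-0.208,"y":-0.17,"z":0.28,"twist":0},{"x":-0.208,"y":-0.17,"z":0.3,"twist":0},{"x":-0.208,"y":-0.17,"z":0.3,"twist":0},{"x":-0.208,"y":-0.17,"z":0.3,"twist":0}]' 1|grep wrist;python3 -c "
from h import *
where();go(-7,-87,39)"
```

```text
wrist_force: [-0.5, 0.1, 0.3]
t 20.35 punch [  -5.7 -106.2] z 41.0 F [-0.5  0.1  0.3] gap -0.00015002824252923413
shift [0.0027 0.0383 0.0039] twist 0.0001
```

```bash
python3 -m crank '[{"x":0,"y":0.01,"z":0.004,"twist":0},{"x":0,"y":0.02,"z":0.004,"twist":0},{"x":0,"y":0.03,"z":0.004,"twist":0},{"x":0,"y":0.036,"z":0.004,"twist":0},{"x":0,"y":0.04,"z":0.004,"twist":0},{"x":0,"y":0.04,"z":0.004,"twist":0}]' 1|grep wrist;python3 -m crank '[{"x":0,"y":0.002,"z":0,"twist":0},{"x":0,"y":0.002,"z":0,"twist":0}]' 1|grep -E "wrist_f";python3 -c "
from h import *
where()"
```

```text
wrist_force: [-1.1, -0.3, 0.6]
wrist_force: [0.6, -2.8, 0.6]
t 21.15 punch [ -6.3 -85.5] z 38.1 F [ 0.4 -2.8  0.6] gap 3.8376789936125565e-05
```

```bash
python3 -m crank '[{"x":0,"y":0.002,"z":0,"twist":0},{"x":0,"y":0.002,"z":0,"twist":0}]' 1|grep -E "wrist_f";python3 -c "
from h import *
where()"
```

```text
wrist_force: [1.6, -4.4, 0.0]
t 21.35 punch [ -6.3 -85.3] z 38.1 F [ 1.2 -4.5  0. ] gap -3.7826457273291633e-06
```

Firm contact at the blade, well below the notch force. Retreat, check, hand in.

```bash
python3 -m crank '[{"x":0,"y":-0.02,"z":0,"twist":0},{"x":0,"y":-0.04,"z":-0.04,"twist":0},{"x":0,"y":-0.04,"z":-0.12,"twist":0},{"x":0.02,"y":-0.02,"z":-0.2,"twist":0},{"x":0.1,"y":0.04,"z":-0.26,"twist":0},{"x":0.18,"y":0.1,"z":-0.3,"twist":0},{"x":0.22,"y":0.13,"z":-0.3,"twist":0},{"x":0.22,"y":0.13,"z":-0.3,"twist":0},{"x":0.22,"y":0.13,"z":-0.3,"twist":0},{"x":0.22,"y":0.13,"z":-0.3,"twist":0}]' 1|grep wrist; sed -i 's/^for x in (-45,-30,-15,0): print("left".*/for y in (-65,-40,10,35): print("railfront",edge((-122,y),(-98,y),24),"table",edge((-95,y),(-75,y),27))/' look.py; python3 look.py w15
```

```text
wrist_force: [-0.3, -0.8, -0.4]
t 22.35 punch [-116.  -19.] z 187.6 F [-0.4 -0.8 -0.4] gap 6.756672739075804e-05
near (array([-53.1, -65. ]), 104)
near (array([-46.3, -40. ]), -177)
near (array([-62.8, -15. ]), -55)
near (array([-54.,  10.]), 117)
near (array([-54.2,  35. ]), 118)
near (array([-54.,  55.]), 117)
right (array([-45., -74.]), 106)
right (array([-30., -74.]), 105)
right (array([-15. , -74.2]), 91)
right (array([  0. , -61.6]), -209)
railfront (array([-108.5,  -65. ]), 72) table (array([-84.4, -65. ]), -62)
railfront (array([-106.3,  -40. ]), 73) table (array([-84.7, -40. ]), -71)
railfront (array([-108.5,   10. ]), 35) table (array([-84.8,  10. ]), -78)
railfront (array([-108.6,   35. ]), 37) table (array([-84.8,  35. ]), -80)
yellow [397.  193.2] 21 [-113.8   97.7]
yellow [399.7 231.9] 89 [-72.3 105.3]
blue [441. 232.] 87 [-72.2 148.1]
index 93.5 232.0 66.33057
index 73.5 226.0 66.666016
index 73.5 223.0 68.12695
```

```bash
python3 -c "
from bench import order
print(order.close_job())"
```

```text
the job is handed in; nothing more can be done
None
```

The job is handed in: the stop is in the red notch and the pad lies against the back wall and the blade, square to within about 0.005 rad; it took about 22 s, but I viewed 11 pictures, one over the limit of 10.

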